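# Vent the pot-holding plate with its pull knob

## Task

The suction plate on the pot packing bench needs venting. Of the three pull-knob valves bolted to the bench, take the one with the flat round mushroom knob, pull the knob straight up until it snaps out to its detent and keep it out for a little over a second, then push it fully home again and let go. Leave the ball knob and the crossbar knob pushed in.

Things in the scene. Friction and masses are not known exactly. Their poses are not given: they have to be found in the camera images.
- mushroom_knob_head (a point): Centre of the mushroom knob's head: black flat disc, axis upright, 52 mm across, 16 mm thick (8 above, 8 below this point), on a 12 mm steel stem that slides straight up and down. Pushed in, this point is 101 mm above the table, with 27 mm of bare stem under the disc; below that a 28 mm wide collar (top 66 mm up) on a 56 mm square aluminium body (top 56 mm up), fixed to the bench.
- mushroom_knob (a joint): How far out the mushroom knob is, in m: 0 = fully home, 0.025 = fully out (upward), hard stops at both. Snap-over detent: it resists leaving either end with up to about 8 N, less towards half way (0.0125); a few mm past that it snaps by itself to the next end and stays there.
- ball_knob (a joint): How far out the neighbouring knob is that has a black ball head, 30 mm across, centre 103 mm above the table, in m. Same valve body, travel and detent as the mushroom knob's. 0 = fully home, where it starts and must stay.
- bar_knob (a joint): How far out the neighbouring knob is that has a black level crossbar head, 60 mm long, 18 mm thick, centre 101 mm above the table, in m. Same valve body, travel and detent as the mushroom knob's. 0 = fully home, where it starts and must stay.
Not all that is in view belongs to the job. What is shaped like the part that bears ball_knob but blue or purple is not meant.

How it is judged (in metres and radians):
On the way:
1. the mushroom knob is out at its detent for a second (value of joint mushroom_knob above 0.019 m), for 1 s.
At the end, for the whole second after the job is handed in: The mushroom knob, having been out, is fully home again (within 4 mm), and the ball and crossbar knobs are home (within 6 mm) (value of joint mushroom_knob below 0.004 m and value of joint each of ball_knob, bar_knob below 0.006 m); the robot touches nothing.
It fails at once if the ball knob or the crossbar knob is pulled out (more than 12 mm) (value of joint any of ball_knob, bar_knob above 0.012 m).
It also fails if it takes over 40 s, if anything falls off the work surface, if the arm or the gripper's body presses on something with over 40 N, if the wrist force passes 120 N, or if a joint passes its speed limit or range.

## Robot

A 6-joint arm with a two-finger parallel gripper is mounted at the origin on the work surface. World frame = base frame: x ahead of the robot, y to its left, z up, the work surface at z = 0. Lengths are in mm, angles in degrees, forces in N, time in s.
With the tool pointing down it reaches from about 300 to 850 mm from the base axis. Payload 4.2 kg.
Tool frame: the origin (TCP) lies midway between the tips of the shut fingers; the grasp point (between the pads) lies 19 mm behind it; z points along the fingers, y is the direction in which the jaws open and shut (so a half turn about z gives the same grasp; the last joint's range is limited). The gripper opens to 91 mm and grips with 3 to 60 N. Pads are 32 mm wide; open, the fingers measure 118 mm over their backs; the gripper's body (76 mm by 178 mm) begins 60 mm behind the grasp point.
Start: joints at [65.546, 18.312, 89.639, -0, 72.044, -1.146], TCP at [227.516, 528.091, 213.976] pointing down, gripper open.
Joint ranges: [-177.97, 177.97], [-48.28, 115.42], [12.27, 149.76], [-77.06, 257.06], [2.81, 150.46], [-146.56, 146.56]. Speed limits (degrees/s): [147.25, 147.25, 180, 180, 180, 180].

## Interface

Orientations are given as [roll, pitch, yaw] about the fixed x, y, z axes, in that order (R = Rz(yaw) Ry(pitch) Rx(roll)).
In Python, from workcell import env gives the robot as it stands.
- The arm moves only by the shell command python3 -m jog 'ROWS' [FORCE]. ROWS is JSON, a list of rows, each an object of numbers: "dx", "dy", "dz": the shift along the world's x, y, z in m; "wx", "wy", "wz": the turn, a rotation vector about the world's x, y, z in rad; "grip": the gripper's target within -1 to 1 (shut at 1, half-way at 0, fully open at -1). In form: [{"dx": .., "dy": .., "dz": .., "wx": .., "wy": .., "wz": .., "grip": ..}, ...]. A call has 1 to 10 rows; each row shifts and turns the commanded pose from where the row before left it; what a row does not reach is not made up. A row lasts 1/10 s, in which the tool goes at most 50 mm and 8.59 degrees, less where a joint would pass 70% of its speed; a pose out of reach is approached as far as the arm can. A call with a gripper value outside its range is refused whole. The fingers move at their own pace and stop on an object; FORCE is the grip in N (left out, the last holds). Time passes only in rows, so rows that do not move let the fingers close. It gives the time, the measured TCP pose, the force and the opening at its end, in the units of the state.
- env.state(): the state, without advancing time (a new reading comes with each control period).
- env.grab_frame(name): name is "scene" or "side" or "wrist"; returns the picture (400x640x3 uint8, red, green, blue); there is no depth.
- env.get_calibration(name): a dict with "fx", "fy", "cx", "cy" (pixels), "k1" (the pictures are not rectified: a ray, as slopes to the right and down, at radius r is drawn at 1 + k1 r^2 times it, then the intrinsics apply), "R" (3x3) and "t" (3): a world point X has camera coordinates R X + t. Camera axes: x right, y down, z forward; pixel columns grow to the right and rows downward; lengths in mm; the calibration is good to about 2 mm. A picture is of the moment at which its call begins: read the wrist's pose just before it. get_calibration takes no time and is no camera call; for the wrist camera it gives the pose at the moment of the call.
- env.job_done(): hands the job in, once; it reports no verdict.
The state is a dict: "time_s": time; "qpos": joint angles; "qvel": joint speeds; "effort": joint torques, N m; "ee_pos": TCP position; "ee_rot": TCP orientation; "force": force on the tool from outside, world axes, zero at the start; "torque": the same for the moment, N m; "gripper_width": finger opening in mm.
Only numpy, scipy, OpenCV 4.12 (cv2) and the standard library are available. Lean on these libraries where they do the work, as an engineer would, in place of code of your own. Each camera call takes 0.05 s, during which the arm holds its last target. There are 200 camera calls.

## Working session

There is one attempt and no reset: what is moved stays moved. The work goes in short steps, Python scripts to look and compute and a shell command to move; the robot and the scene stay as the last step left them, time stands still between calls to the robot, and variables do not carry over. Pictures are saved under pics/ and viewed, about 8 in all and at most 12, crops included, and the job is handed in when it is done.

```bash
mkdir -p pics; cat > h.py <<'E'
from workcell import env
import cv2, numpy as np
def grab(n,f):
    c=env.get_calibration(n); im=env.grab_frame(n)[:,:,::-1].copy(); cv2.imwrite('pics/'+f,im); return im,c
def ray(c,u,v):
    K=np.array([[c['fx'],0,c['cx']],[0,c['fy'],c['cy']],[0,0,1.]])
    p=cv2.undistortPoints(np.array([[[u,v]]],float),K,np.array([c['k1'],0,0,0.]))[0,0]
    R=np.array(c['R']);t=np.array(c['t']); return -R.T@t, R.T@np.array([p[0],p[1],1])
def onz(c,u,v,z):
    o,d=ray(c,u,v); return o+d*(z-o[2])/d[2]
E
python3 - <<'E'
from h import *
a,_=grab('scene','s1.png'); b,_=grab('side','d1.png'); 
cv2.imwrite('pics/both.png',cv2.resize(np.vstack([a,b]),(480*1,600)))
print(env.state())
E
```

```text
{'time_s': 0.1, 'qpos': array([ 6.55454917e+01,  1.83458719e+01,  8.97001604e+01, -6.18043751e-04,
        7.20440127e+01, -1.14557435e+00]), 'qvel': array([-0.07835427,  0.02463081, -0.05463062, -0.00155912, -0.06407139,
       -0.04813784]), 'effort': array([-9.53374692e-04, -4.13329911e+01, -2.32511115e+01,  7.28189992e-02,
        4.22245602e-02, -4.13533553e-05]), 'ee_pos': array([227.32922112, 527.65127779, 213.22042918]), 'ee_rot': array([-1.79909961e+02, -1.21271927e-03,  1.56691256e+02]), 'force': array([-0.15651311,  0.08877161,  0.51167216]), 'torque': array([ 0.02312706,  0.03439563, -0.01332617]), 'gripper_width': 90.88635892676308}
```

View pics/s1.png

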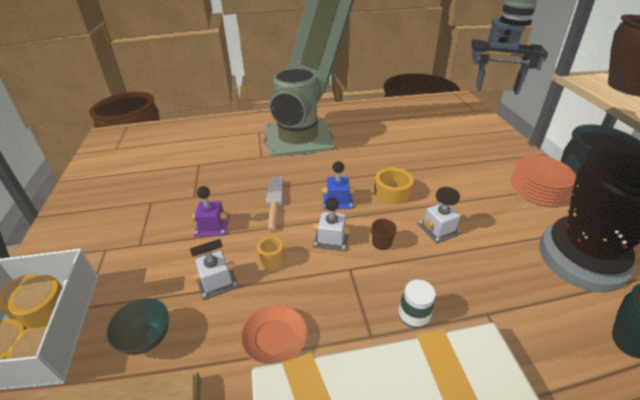

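View pics/d1.png

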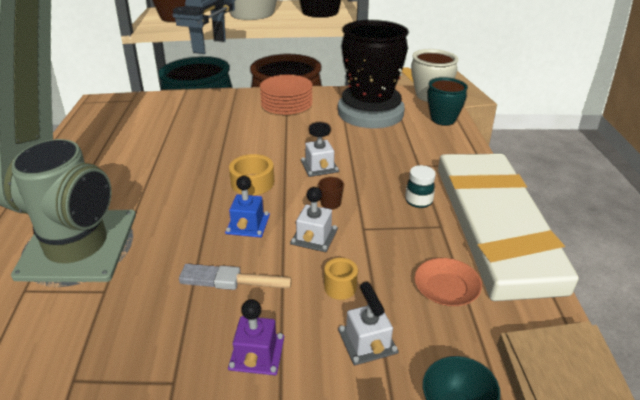

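Candidates in the scene view:
- Flat disc on a silver body at (447,195)
- Black ball on silver at (331,204)
- Crossbar on silver at (207,248)
- Blue-body ball at (338,168) and purple-body ball at (203,192), both decoys

I choose the disc at (447,195), which is (319,130) in the side view. Next I measure it in both views and check a crop.

```bash
python3 - <<'E'
from h import *
P={}
O=[]
for n,f,(x0,y0,x1,y1) in (('scene','s1.png',(425,180,470,215)),('side','d1.png',(300,117,340,150))):
    im=cv2.imread('pics/'+f); c=env.get_calibration(n)
    m=(im[y0:y1,x0:x1].max(2)<70).astype(np.uint8)
    N,l,s,ce=cv2.connectedComponentsWithStats(m); i=1+np.argmax(s[1:,4]); u,v=ce[i]+[x0,y0]
    print(n,s[i],u,v,onz(c,u,v,101)); P[n]=ray(c,u,v)
    O.append(cv2.resize(im[y0-15:y1+45,x0-20:x1+20][:95,:80],(400,475)))
(o1,d1),(o2,d2)=P.values()
A=np.stack([d1,-d2],1); s=np.linalg.lstsq(A,o2-o1,rcond=None)[0]
print(o1+s[0]*d1,o2+s[1]*d2)
for nm,u,v in (('ball',331,204),('blue',338,168),('bar',207,248)): print(nm,onz(env.get_calibration('scene'),u,v,102))
c=env.get_calibration('scene')
for nm,u,v in (('mustard',394,172),('cup',383,224)): print(nm,onz(c,u,v,40))
cv2.imwrite('pics/c1.png',np.hstack([cv2.resize(o,(400,475)) for o in O]))
E
```

```text
scene [ 12   9  21  15 244] 447.36475409836066 196.09016393442624 [505.34951024 270.92664152 101.        ]
side [  9   5  21  15 249] 319.08032128514054 129.25301204819277 [502.07381776 270.33287153 101.        ]
[502.64674819 272.76055716  98.5583216 ] [502.1948982  273.24747243  99.42420326]
ball [481.08446158  13.1366257  102.        ]
blue [351.40040152  57.66864396 102.        ]
bar [ 561.25491727 -245.5762248   102.        ]
mustard [312.98879846 221.58988269  40.        ]
cup [501.57055947 129.09267035  40.        ]
```

View pics/c1.png

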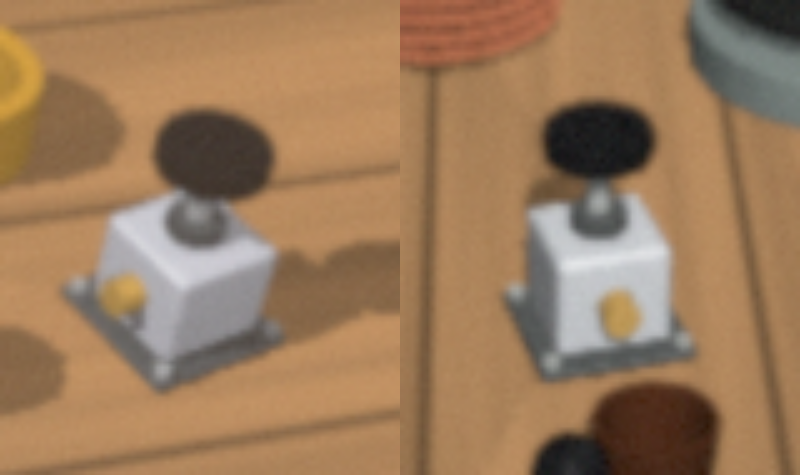

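The crop confirms a flat mushroom disc on a silver body, at about (503, 272, 101). Nothing tall stands nearby. I'll move above it.

```bash
python3 -m jog '[{"dx":0.028,"dy":-0.026,"grip":-1},{"dx":0.028,"dy":-0.026,"grip":-1},{"dx":0.028,"dy":-0.026,"grip":-1},{"dx":0.028,"dy":-0.026,"grip":-1},{"dx":0.028,"dy":-0.026,"grip":-1},{"dx":0.028,"dy":-0.026,"grip":-1},{"dx":0.028,"dy":-0.026,"grip":-1},{"dx":0.028,"dy":-0.026,"grip":-1},{"dx":0.026,"dy":-0.024,"grip":-1},{"dx":0.026,"dy":-0.024,"grip":-1}]' 50
python3 -m jog '[{"grip":-1},{"grip":-1}]'
python3 - <<'E'
from h import *
im,c=grab('wrist','w1.png'); print(env.state()['ee_pos'])
R=np.array(c['R']);p=R@np.array([503,272,101.])+np.array(c['t']); print(p, c['fx']*p[0]/p[2]+c['cx'],c['fy']*p[1]/p[2]+c['cy'])
E
```

```text
[227.33344934 527.74448942 213.31186684]
[-125.9739543   342.9400971   372.73850794] 224.4502723698267 451.7767202961304invalid input
invalid input
```

View pics/w1.png

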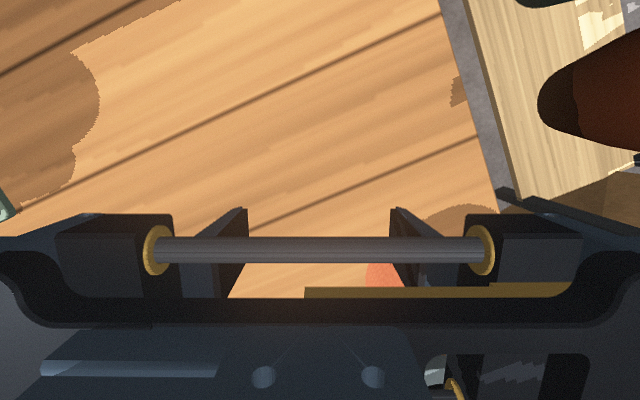

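The rows were refused as "invalid input", most likely because every key has to be present. The arm hasn't moved, so the wrist picture shows only the fingers (about x 230 and 400, y 250) and bare bench.

```bash
python3 -m jog '[{"dx":0.028,"dy":-0.026,"dz":0,"wx":0,"wy":0,"wz":0,"grip":-1},{"dx":0.028,"dy":-0.026,"dz":0,"wx":0,"wy":0,"wz":0,"grip":-1},{"dx":0.028,"dy":-0.026,"dz":0,"wx":0,"wy":0,"wz":0,"grip":-1},{"dx":0.028,"dy":-0.026,"dz":0,"wx":0,"wy":0,"wz":0,"grip":-1},{"dx":0.028,"dy":-0.026,"dz":0,"wx":0,"wy":0,"wz":0,"grip":-1},{"dx":0.028,"dy":-0.026,"dz":0,"wx":0,"wy":0,"wz":0,"grip":-1},{"dx":0.028,"dy":-0.026,"dz":0,"wx":0,"wy":0,"wz":0,"grip":-1},{"dx":0.028,"dy":-0.026,"dz":0,"wx":0,"wy":0,"wz":0,"grip":-1},{"dx":0.026,"dy":-0.024,"dz":0,"wx":0,"wy":0,"wz":0,"grip":-1},{"dx":0.026,"dy":-0.024,"dz":0,"wx":0,"wy":0,"wz":0,"grip":-1}]' 50
```

```text
time_s: 1.15
ee_pos: [504.4, 270.8, 213.7]
ee_rot: [-180.0, -0.0, 156.7]
force: [0.7, -0.1, 0.3]
gripper_width: 90.9
```

```bash
python3 - <<'E'
from h import *
im,c=grab('wrist','w2.png'); print(env.state()['ee_pos'])
R=np.array(c['R'])
for q in ([503,272,101.],[503,272,109.],[503,272,82]):
  p=R@np.array(q)+np.array(c['t']); print(c['fx']*p[0]/p[2]+c['cx'],c['fy']*p[1]/p[2]+c['cy'])
E
```

```text
[508.34084255 267.31021863 213.56393449]
318.5685697540207 192.59250054096353
318.5721579619098 194.3164681131347
318.5607718502995 188.84596924691596
```

View pics/w2.png

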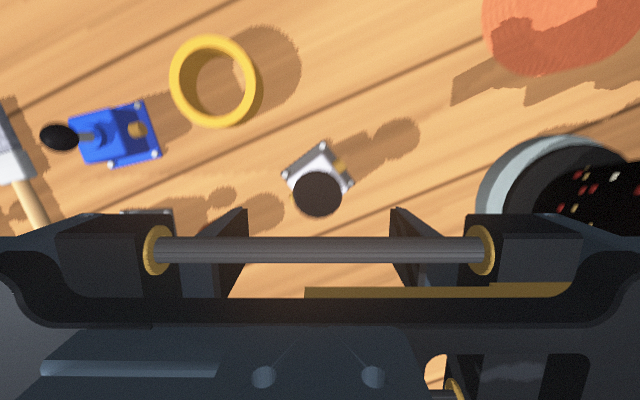

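The disc centre is at (317,194), against a prediction of (318.6,194.3), so the position is good to about 1 mm. I'll descend with the last rows slower.

```bash
python3 -m jog '[{"dx":0,"dy":0,"dz":0,"wx":0,"wy":0,"wz":0,"grip":-1},{"dx":0,"dy":0,"dz":-0.02,"wx":0,"wy":0,"wz":0,"grip":-1},{"dx":0,"dy":0,"dz":-0.025,"wx":0,"wy":0,"wz":0,"grip":-1},{"dx":0,"dy":0,"dz":-0.025,"wx":0,"wy":0,"wz":0,"grip":-1},{"dx":0,"dy":0,"dz":-0.02,"wx":0,"wy":0,"wz":0,"grip":-1},{"dx":0,"dy":0,"dz":-0.015,"wx":0,"wy":0,"wz":0,"grip":-1},{"dx":0,"dy":0,"dz":-0.012,"wx":0,"wy":0,"wz":0,"grip":-1},{"dx":0,"dy":0,"dz":-0.01,"wx":0,"wy":0,"wz":0,"grip":-1},{"dx":0,"dy":0,"dz":-0.005,"wx":0,"wy":0,"wz":0,"grip":-1},{"dx":0,"dy":0,"dz":0,"wx":0,"wy":0,"wz":0,"grip":-1}]' 50
python3 -m jog '[{"dx":0,"dy":0,"dz":0,"wx":0,"wy":0,"wz":0,"grip":0},{"dx":0,"dy":0,"dz":0,"wx":0,"wy":0,"wz":0,"grip":0.2},{"dx":0,"dy":0,"dz":0,"wx":0,"wy":0,"wz":0,"grip":1},{"dx":0,"dy":0,"dz":0,"wx":0,"wy":0,"wz":0,"grip":1},{"dx":0,"dy":0,"dz":0,"wx":0,"wy":0,"wz":0,"grip":1},{"dx":0,"dy":0,"dz":0,"wx":0,"wy":0,"wz":0,"grip":1}]' 50
```

```text
time_s: 2.2
ee_pos: [503.2, 272.2, 81.6]
ee_rot: [-180.0, -0.0, 156.7]
force: [0.6, -0.9, -0.4]
gripper_width: 91.3
time_s: 2.8
ee_pos: [503.0, 270.9, 82.1]
ee_rot: [-179.8, -0.0, 156.7]
force: [-1.3, -5.0, 2.9]
gripper_width: 51.1
```

Gripped at about 51 mm, which fits the 52 mm disc. Now I pull up.

```bash
python3 -m jog '[{"dx":0,"dy":0,"dz":0.004,"wx":0,"wy":0,"wz":0,"grip":1},{"dx":0,"dy":0,"dz":0.004,"wx":0,"wy":0,"wz":0,"grip":1},{"dx":0,"dy":0,"dz":0.004,"wx":0,"wy":0,"wz":0,"grip":1},{"dx":0,"dy":0,"dz":0.004,"wx":0,"wy":0,"wz":0,"grip":1},{"dx":0,"dy":0,"dz":0.004,"wx":0,"wy":0,"wz":0,"grip":1},{"dx":0,"dy":0,"dz":0.003,"wx":0,"wy":0,"wz":0,"grip":1},{"dx":0,"dy":0,"dz":0.003,"wx":0,"wy":0,"wz":0,"grip":1},{"dx":0,"dy":0,"dz":0,"wx":0,"wy":0,"wz":0,"grip":1},{"dx":0,"dy":0,"dz":0,"wx":0,"wy":0,"wz":0,"grip":1},{"dx":0,"dy":0,"dz":0,"wx":0,"wy":0,"wz":0,"grip":1}]' 50
python3 - <<'E'
from h import *
a,_=grab('scene','s2.png'); b,_=grab('side','d2.png')
cv2.imwrite('pics/c2.png',np.hstack([cv2.resize(a[130:260,380:510],(400,400)),cv2.resize(b[70:200,255:385],(400,400))])); print(env.state()['force'])
E
```

```text
time_s: 3.8
ee_pos: [502.9, 270.9, 107.2]
ee_rot: [-179.8, -0.0, 156.7]
force: [0.6, -5.7, -4.6]
gripper_width: 50.7
[ 1.53685746 -5.06683638 -6.23118454]
```

View pics/c2.png

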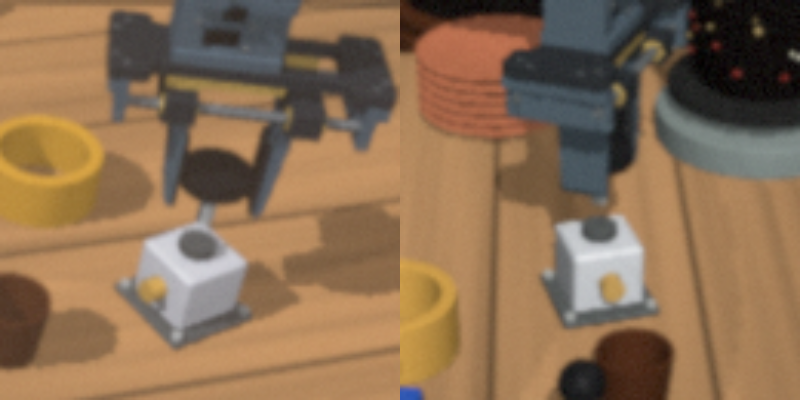

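The disc is clearly raised between the fingers, with a long bare stem below it (left panel, about (215,175)), and the TCP rose 25 mm. I'll hold for 1.4 s, then push home.

```bash
H='' ; python3 -m jog '[{"dx":0,"dy":0,"dz":0,"wx":0,"wy":0,"wz":0,"grip":1},{"dx":0,"dy":0,"dz":0,"wx":0,"wy":0,"wz":0,"grip":1},{"dx":0,"dy":0,"dz":0,"wx":0,"wy":0,"wz":0,"grip":1},{"dx":0,"dy":0,"dz":0,"wx":0,"wy":0,"wz":0,"grip":1},{"dx":0,"dy":0,"dz":0,"wx":0,"wy":0,"wz":0,"grip":1},{"dx":0,"dy":0,"dz":0,"wx":0,"wy":0,"wz":0,"grip":1},{"dx":0,"dy":0,"dz":0,"wx":0,"wy":0,"wz":0,"grip":1},{"dx":0,"dy":0,"dz":0,"wx":0,"wy":0,"wz":0,"grip":1},{"dx":0,"dy":0,"dz":0,"wx":0,"wy":0,"wz":0,"grip":1},{"dx":0,"dy":0,"dz":0,"wx":0,"wy":0,"wz":0,"grip":1}]' 50
python3 -m jog '[{"dx":0,"dy":0,"dz":0,"wx":0,"wy":0,"wz":0,"grip":1},{"dx":0,"dy":0,"dz":0,"wx":0,"wy":0,"wz":0,"grip":1},{"dx":0,"dy":0,"dz":0,"wx":0,"wy":0,"wz":0,"grip":1},{"dx":0,"dy":0,"dz":0,"wx":0,"wy":0,"wz":0,"grip":1}]' 50
python3 -m jog '[{"dx":0,"dy":0,"dz":-0.004,"wx":0,"wy":0,"wz":0,"grip":1},{"dx":0,"dy":0,"dz":-0.004,"wx":0,"wy":0,"wz":0,"grip":1},{"dx":0,"dy":0,"dz":-0.004,"wx":0,"wy":0,"wz":0,"grip":1},{"dx":0,"dy":0,"dz":-0.004,"wx":0,"wy":0,"wz":0,"grip":1},{"dx":0,"dy":0,"dz":-0.004,"wx":0,"wy":0,"wz":0,"grip":1},{"dx":0,"dy":0,"dz":-0.004,"wx":0,"wy":0,"wz":0,"grip":1},{"dx":0,"dy":0,"dz":-0.003,"wx":0,"wy":0,"wz":0,"grip":1},{"dx":0,"dy":0,"dz":0,"wx":0,"wy":0,"wz":0,"grip":1},{"dx":0,"dy":0,"dz":0,"wx":0,"wy":0,"wz":0,"grip":1},{"dx":0,"dy":0,"dz":0,"wx":0,"wy":0,"wz":0,"grip":1}]' 50
```

```text
time_s: 4.9
ee_pos: [503.0, 270.9, 107.2]
ee_rot: [-179.8, -0.0, 156.7]
force: [1.9, -5.1, -5.5]
gripper_width: 50.8
time_s: 5.3
ee_pos: [502.9, 270.9, 107.3]
ee_rot: [-179.8, -0.0, 156.7]
force: [1.0, -5.0, -5.9]
gripper_width: 50.7
time_s: 6.3
ee_pos: [503.0, 270.9, 82.1]
ee_rot: [-179.9, -0.0, 156.7]
force: [-0.9, -7.8, 5.0]
gripper_width: 50.9
```

Back at 82.1 mm with an upward reaction, so the knob is on its home stop. I'll open and lift clear.

```bash
python3 -m jog '[{"dx":0,"dy":0,"dz":0,"wx":0,"wy":0,"wz":0,"grip":-1},{"dx":0,"dy":0,"dz":0,"wx":0,"wy":0,"wz":0,"grip":-1},{"dx":0,"dy":0,"dz":0,"wx":0,"wy":0,"wz":0,"grip":-1},{"dx":0,"dy":0,"dz":0,"wx":0,"wy":0,"wz":0,"grip":-1},{"dx":0,"dy":0,"dz":0,"wx":0,"wy":0,"wz":0,"grip":-1},{"dx":0,"dy":0,"dz":0,"wx":0,"wy":0,"wz":0,"grip":-1}]'
python3 -m jog '[{"dx":0,"dy":0,"dz":0.01,"wx":0,"wy":0,"wz":0,"grip":-1},{"dx":0,"dy":0,"dz":0.02,"wx":0,"wy":0,"wz":0,"grip":-1},{"dx":0,"dy":0,"dz":0.025,"wx":0,"wy":0,"wz":0,"grip":-1},{"dx":0,"dy":0,"dz":0.025,"wx":0,"wy":0,"wz":0,"grip":-1},{"dx":0,"dy":0,"dz":0.025,"wx":0,"wy":0,"wz":0,"grip":-1},{"dx":0,"dy":0,"dz":0.02,"wx":0,"wy":0,"wz":0,"grip":-1},{"dx":0,"dy":0,"dz":0.01,"wx":0,"wy":0,"wz":0,"grip":-1},{"dx":0,"dy":0,"dz":0,"wx":0,"wy":0,"wz":0,"grip":-1},{"dx":0,"dy":0,"dz":0,"wx":0,"wy":0,"wz":0,"grip":-1},{"dx":0,"dy":0,"dz":0,"wx":0,"wy":0,"wz":0,"grip":-1}]'
python3 - <<'E'
from h import *
a,_=grab('scene','s3.png'); b,_=grab('side','d3.png')
for f0,im,(x0,y0,x1,y1) in (('s1.png',a,(425,180,470,215)),('d1.png',b,(300,117,340,150))):
  for i in (cv2.imread('pics/'+f0),im):
    m=(i[y0:y1,x0:x1].max(2)<70).astype(np.uint8); N,l,s,ce=cv2.connectedComponentsWithStats(m); k=1+np.argmax(s[1:,4]); print(s[k],ce[k])
cv2.imwrite('pics/c3.png',np.hstack([cv2.resize(a[130:290,180:500],(400,200)),cv2.resize(b[80:360,230:400],(243,400))[:200]])if 0 else a)
print(env.state()['force'])
E
```

```text
time_s: 6.9
ee_pos: [503.5, 272.3, 80.9]
ee_rot: [180.0, -0.0, 156.7]
force: [0.7, 0.1, -0.5]
gripper_width: 91.0
time_s: 7.9
ee_pos: [502.9, 271.8, 214.7]
ee_rot: [-179.9, -0.1, 156.7]
force: [-0.4, 0.3, -0.2]
gripper_width: 91.1
[ 12   9  21  15 244] [22.3647541  16.09016393]
[ 12   8  21  16 226] [22.28318584 15.84070796]
[  9   5  21  15 249] [19.08032129 12.25301205]
[  9   6  21  14 251] [19.05179283 12.27888446]
[-0.41189796  0.59347241  1.3616576 ]
```

View pics/d3.png

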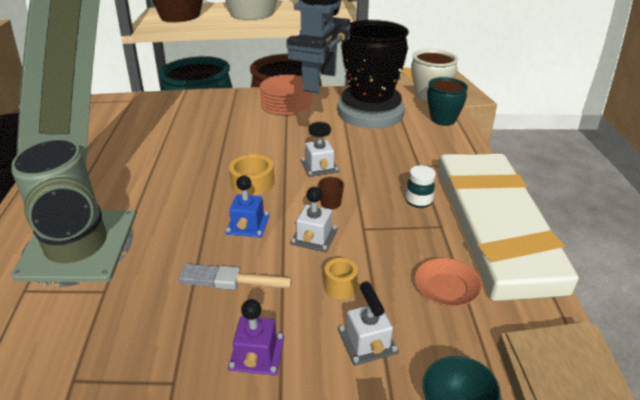

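The mushroom head is back at (319,129), within 0.3 px of where it started in both views. The ball (314,195) and crossbar (371,298) look unchanged, and the gripper is clear. I'm handing in.

```bash
python3 -c "
from workcell import env
print(env.job_done())"
```

```text
the job is handed in; nothing more can be done
None
```

The mushroom knob was pulled out to its detent, held there for more than 1.4 s, pushed fully home and released. I handed the job in at about 8 s; no verdict is reported.

- **Pull:** I gripped the disc by its rim at 50 N. The TCP rose 25 mm with it, and the picture showed the knob out on a long bare stem.
- **Home again:** The TCP returned to 82.1 mm, the grasp height, with an upward reaction of about 5 N. Afterwards the head was within 0.3 px of its starting position in both camera views.
- **Other knobs:** The ball and crossbar knobs look unchanged in the side view; I did not measure them. The open gripper is well clear, at 214 mm with about zero force.
- **What went wrong:** My first two jog calls were refused because the rows lacked some keys. The arm did not move, and no other check failed or disagreed.

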